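# Stand the closed containers in their spill dishes

### The arm

A 6-joint arm with a two-finger parallel gripper is mounted at the origin on a cart in front of the work surface, level with it; the furniture and walls round the work are solid. World frame = base frame: x ahead of the robot, y to its left, z up, the work surface at z = 0. Lengths are in m, angles in rad, forces in N, time in s.
With the tool pointing down it reaches from about 0.275 to 0.825 m from the base axis. Payload 4.9 kg.
Tool frame: the origin (TCP) lies midway between the tips of the shut fingers; the grasp point (between the pads) lies bot.grasp_offset behind it (bot.grasp_offset is the distance from the TCP to the grasp point, in m); z points along the fingers, x is the direction in which the jaws open and shut, and the axes are right-handed (so a half turn about z gives the same grasp; the last joint's range is limited). The gripper opens to 85 mm and grips with 20 to 120 N. Pads are 22 mm wide; open, the fingers measure 114 mm over their backs; the gripper's body (76 mm by 85 mm) begins 54 mm behind the grasp point. The pads swing forward as they close: fully open they stand 13 mm farther back than shut.
Start: joints at [-1.367, 0.326, -0.193, 1.052, 0, 1.437], TCP at [0.182, -0.519, 0.231] pointing down, gripper open.
Joint ranges: [-2.65, 2.65], [-0.97, 1.79], [-1.3, 1.35], [-1.93, 2.1], [-1.47, 1.37], [-3.14, 3.14]. Speed limits (rad/s): [2.57, 2.57, 3.14, 3.14, 3.14, 3.14].

### API

Orientations are given as a rotation vector (axis times angle).
In Python, from cell import bot gives the robot as it stands.
- The arm moves only by the tool play_rows, never from a script. Its arguments are lists of equal length, an entry for each row: "grip": the opening in per cent of the stroke, from 0 (shut) to 100 (fully open); "offset": the shift along the tool's x, y, z in cm, a list of three; "rotation": the turn, a rotation vector about the tool's x, y, z in degrees, a list of three. A call has 1 to 10 rows; each row shifts and turns the pose as measured when the row begins, along the tool's axes as they then stand; what a row does not reach is not made up. A row lasts 1/8 s, in which the tool goes at most 62.5 mm and 10.7 degrees, less where a joint would pass 70% of its speed; a pose out of reach is approached as far as the arm can. A call with a gripper value outside its range is refused whole. The fingers move at their own pace and stop on an object; "grip_force" is the grip in N (left out, the last holds). Time passes only in rows, so rows that do not move let the fingers close. It gives the time, the measured TCP pose, the force and the opening at its end, in the units of the state.
- bot.state(): the state, without advancing time (a new reading comes with each control period).
- bot.camera(name): name is "side" or "top" or "wrist"; returns the picture (420x560x3 uint8, red, green, blue); there is no depth.
- bot.calibration(name): a dict with "K" (3x3 intrinsics, pixels), "view" (4x4, takes a point from world to camera coordinates); the wrist camera has in their place "tool_from_camera" (4x4, takes a point from camera to tool coordinates, whose origin is the TCP and whose axes are the tool frame's). Camera axes: x right, y down, z forward; pixel columns grow to the right and rows downward; lengths in m; the calibration is good to about 2 mm. The wrist camera is an equidistant fisheye: a pixel r from the principal point sees the ray r / f radians off the axis. A picture is of the moment at which its call begins: read the wrist's pose just before it. calibration takes no time and is no camera call.
- bot.job_done(): hands the job in, once; it reports no verdict.
The state is a dict: "t": time; "joints": joint angles; "qvel": joint speeds; "tau": joint torques, N m; "position": TCP position; "ee_rot": TCP orientation; "force": force on the tool from outside, world axes, zero at the start; "ft_torque": the same for the moment, N m; "gripper_width": finger opening in m.
Only numpy, scipy, OpenCV 4.12 (cv2) and the standard library are available. Lean on these libraries where they do the work, as an engineer would, in place of code of your own. Each camera call takes 0.05 s, during which the arm holds its last target. There are 200 camera calls.

### The job

At the right front of the bench a closed reagent bottle, a lidded specimen jar, a dropping bottle and a small oil bottle stand mixed up with an open beaker and a spirit lamp. Carry the four closed containers, one after another and kept upright, to the four dark steel spill dishes on the left and stand each in the middle of the dish of its rank by width: the widest container in the widest dish, the next widest in the next, down to the slimmest in the smallest. Leave the beaker and the spirit lamp where they stand, and let go of everything.

Things in the scene. Friction and masses are not known exactly. Their poses are not given: they have to be found in the camera images.
- reagent_bottle: The widest closed container and the tallest: white reagent bottle with a blue screw cap, body 60 mm across, shoulder narrowing above about 85 mm, cap 39 mm across, 118 mm tall in all, about 0.18 kg. Grip the body below the shoulder. Loose, stands upright in the right front group. Origin: centre of its underside; z up its axis.
- specimen_jar: The second widest: squat specimen jar, body 47 mm across, red screw lid 52 mm across from 50 to 62 mm height, 62 mm tall, about 0.035 kg. Grip the lid. Loose, stands upright in the right front group. Origin: centre of its underside; z up its axis.
- dropping_bottle: The third in width: brown dropping bottle, body 42 mm across up to about 55 mm height, narrow neck and rubber dropper above, 99 mm tall, about 0.08 kg. Grip the body. Loose, stands upright in the right front group. Origin: centre of its underside; z up its axis.
- oil_bottle: The slimmest: small brown oil bottle with black cap, body 33 mm across up to about 45 mm height, 66 mm tall, about 0.03 kg. Grip the body. Loose, stands upright in the right front group. Origin: centre of its underside; z up its axis.
- dish_1: The widest spill dish: round shallow dark steel dish, 124 mm across outside, rim 8 mm high and 3 mm thick, flat floor 3 mm above the bench. A fine pressed ring runs round its centre at half its radius. It stays put on the bench (fixed), in the left-hand front group. The origin is the centre of its underside, on the bench; z is up.
- dish_2: The second widest spill dish: round shallow dark steel dish, 102 mm across outside, rim 8 mm high and 3 mm thick, flat floor 3 mm above the bench. A fine pressed ring runs round its centre at half its radius. It stays put on the bench (fixed), in the left-hand front group. The origin is the centre of its underside, on the bench; z is up.
- dish_3: The third spill dish: round shallow dark steel dish, 82 mm across outside, rim 8 mm high and 3 mm thick, flat floor 3 mm above the bench. A fine pressed ring runs round its centre at half its radius. It stays put on the bench (fixed), in the left-hand front group. The origin is the centre of its underside, on the bench; z is up.
- dish_4: The smallest spill dish: round shallow dark steel dish, 64 mm across outside, rim 8 mm high and 3 mm thick, flat floor 3 mm above the bench. A fine pressed ring runs round its centre at half its radius. It stays put on the bench (fixed), in the left-hand front group. The origin is the centre of its underside, on the bench; z is up.
- beaker: Bystander, to be left where it stands: open glass beaker with a pouring lip, 54 x 58 mm, 70 mm tall, no lid. Loose, stands upright in the right front group. Origin: centre of its underside; z up its axis.
- spirit_lamp: Bystander, to be left where it stands: glass spirit lamp, bulbous body 70 mm across, wick holder on top, 80 mm tall. Loose, stands upright in the right front group. Origin: centre of its underside; z up its axis.
Not all that is in view belongs to the job. Several things have the shape of the specimen_jar; the one meant has the colours described above.

How it is judged:
At the end, for the whole second after the job is handed in: Reagent bottle, jar, dropping bottle and oil bottle stand in the widest, second, third and smallest dish: on its floor, within 15 mm of its centre, upright within 0.1 rad, at rest, released; beaker and spirit lamp upright and within 20 mm of their starts (horizontal distance between reagent_bottle and dish_1 below 0.015 m and z of reagent_bottle in the frame of dish_1 between 0 and 0.008 m and angle between each of reagent_bottle, specimen_jar, dropping_bottle, oil_bottle, beaker, spirit_lamp's own z axis and vertical below 0.1 rad and linear speed of each of reagent_bottle, specimen_jar, dropping_bottle, oil_bottle below 0.02 m/s and horizontal distance between specimen_jar and dish_2 below 0.015 m and z of specimen_jar in the frame of dish_2 between 0 and 0.008 m and horizontal distance between dropping_bottle and dish_3 below 0.015 m and z of dropping_bottle in the frame of dish_3 between 0 and 0.008 m and horizontal distance between oil_bottle and dish_4 below 0.015 m and z of oil_bottle in the frame of dish_4 between 0 and 0.008 m and distance of each of beaker, spirit_lamp from where it was at the start of the episode below 0.02 m); the robot touches nothing.
It fails at once if the open beaker is pushed or carried more than 30 mm from where it stood (distance of beaker from where it was at the start of the episode above 0.03 m).
It fails at once if the spirit lamp is pushed or carried more than 30 mm from where it stood (distance of spirit_lamp from where it was at the start of the episode above 0.03 m).
It fails at once if a closed container is tipped by more than about 35 degrees (angle between any of reagent_bottle, specimen_jar, dropping_bottle, oil_bottle's own z axis and vertical above 0.6 rad).
It also fails if it takes over 102 s, if anything falls off the work surface, if the arm or the gripper's body presses on something with over 40 N, if the wrist force passes 120 N, or if a joint passes its speed limit or range.

## Working session

There is one attempt and no reset: what is moved stays moved. The work goes in short steps, Python scripts to look and compute and a tool call to move; the robot and the scene stay as the last step left them, time stands still between calls to the robot, and variables do not carry over. Pictures are saved under pics/ and viewed, about 12 in all and at most 16, crops included, and the job is handed in when it is done.

Besides the shell and the picture viewer there is one more tool, called after "Request:" as name(argument=value, ...) on one line, values as JSON. play_rows: Moves the arm, as the interface text tells. Its arguments: {"type":"object","properties":{"grip":{"type":"array","items":{"type":"number"}},"offset":{"type":"array","items":{"type":"array","items":{"type":"number"}}},"rotation":{"type":"array","items":{"type":"array","items":{"type":"number"}}},"grip_force":{"type":"number"}},"required":["grip","offset","rotation"]}

```bash
ls; mkdir -p pics; python3 - <<'E'
from cell import bot
import cv2,numpy as np
s=bot.state();print(s['t'],s['position'],s['ee_rot'],s['gripper_width'],bot.grasp_offset)
for n in('top','side'):
    cv2.imwrite(f'pics/{n}0.png',bot.camera(n)[:,:,::-1]);c=bot.calibration(n);print(c)
print(bot.calibration('wrist'))
E
```

```text
pics
0.0 [ 0.1821569  -0.51835291  0.23051467] [-2.56226309e+00  1.81576662e+00  1.93963420e-03] 0.08529222078226617 0.0187
{'K': array([[546.85611103,   0.        , 275.20830582],
       [  0.        , 546.85611103, 213.13675786],
       [  0.        ,   0.        ,   1.        ]]), 'view': array([[ 2.59120651e-03, -9.99951525e-01, -9.49910214e-03,
        -8.05421061e-03],
       [-9.89821516e-01, -1.21308160e-03, -1.42309150e-01,
         5.48912555e-01],
       [ 1.42290729e-01,  9.77116808e-03, -9.89776678e-01,
         1.57251271e+00],
       [ 0.00000000e+00,  0.00000000e+00,  0.00000000e+00,
         1.00000000e+00]])}
{'K': array([[404.84681016,   0.        , 284.13804919],
       [  0.        , 404.84681016, 205.97666213],
       [  0.        ,   0.        ,   1.        ]]), 'view': array([[-0.95501743, -0.29551987,  0.02469222,  0.52670647],
       [-0.18792891,  0.53869942, -0.82127076,  0.14607035],
       [ 0.22940014, -0.78896828, -0.57000406,  0.92406323],
       [ 0.        ,  0.        ,  0.        ,  1.        ]])}
{'K': array([[325.1922621 ,   0.        , 281.33851499],
       [  0.        , 325.1922621 , 212.13909389],
       [  0.        ,   0.        ,   1.        ]]), 'tool_from_camera': array([[ 9.99999577e-01, -8.21025143e-04,  4.13781598e-04,
        -6.73205719e-04],
       [ 6.53823814e-04,  9.51460588e-01,  3.07769916e-01,
        -7.89056149e-02],
       [-6.46383722e-04, -3.07769515e-01,  9.51460723e-01,
        -1.43367738e-01],
       [ 0.00000000e+00,  0.00000000e+00,  0.00000000e+00,
         1.00000000e+00]])}
```

View pics/top0.png

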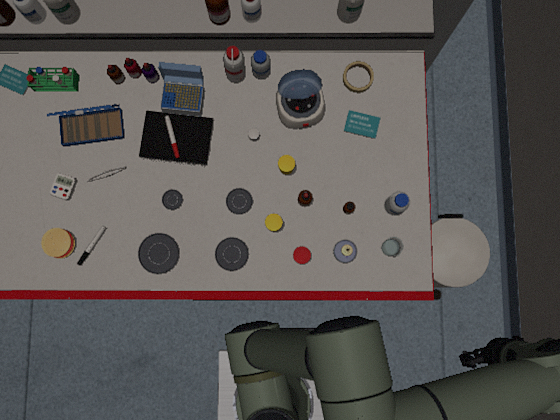

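View pics/side0.png

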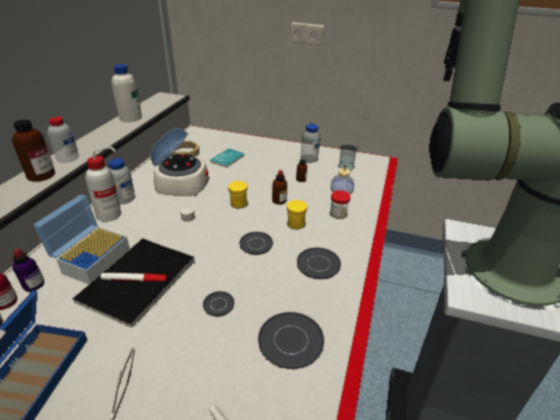

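Top view candidates: 
- Reagent bottle: white with blue cap at (398,203). The white and blue bottle at (261,63) by the back is a decoy.
- Specimen jar: red lid at (302,255). The yellow lids at (287,163) and (274,222) are decoys.
- Dropping bottle: (305,198).
- Oil bottle: (349,208). The bottles at (115,73) and nearby are decoys.
- Lamp (345,251) and beaker (392,247).
- Dishes: d1 (159,253), d2 (232,254), d3 (239,201), d4 (172,200).

I'll check these in close crops.

```bash
python3 - <<'E'
import cv2
t=cv2.imread('pics/top0.png')
cv2.imwrite('pics/c1.png',cv2.resize(t[180:275,255:415],None,fx=5,fy=5,interpolation=cv2.INTER_CUBIC))
cv2.imwrite('pics/c2.png',cv2.resize(t[180:280,130:265],None,fx=5,fy=5,interpolation=cv2.INTER_CUBIC))
s=cv2.imread('pics/side0.png')
cv2.imwrite('pics/c3.png',cv2.resize(s[115:235,220:370],None,fx=5,fy=5,interpolation=cv2.INTER_CUBIC))
E
```

```text
(no output)
```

View pics/c1.png

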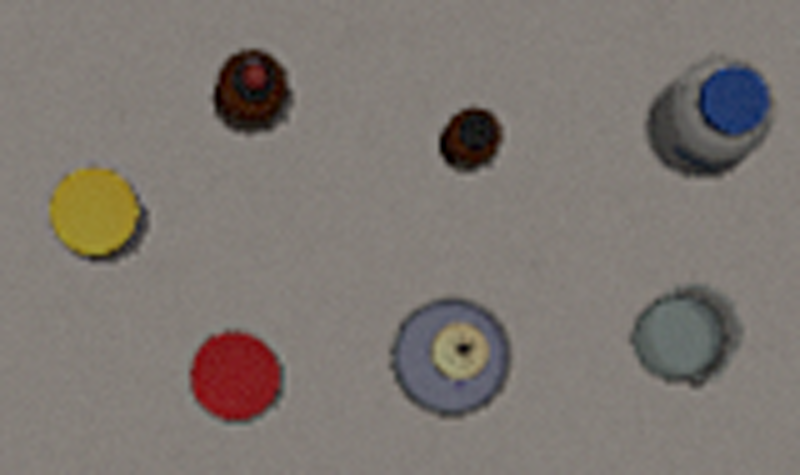

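View pics/c2.png

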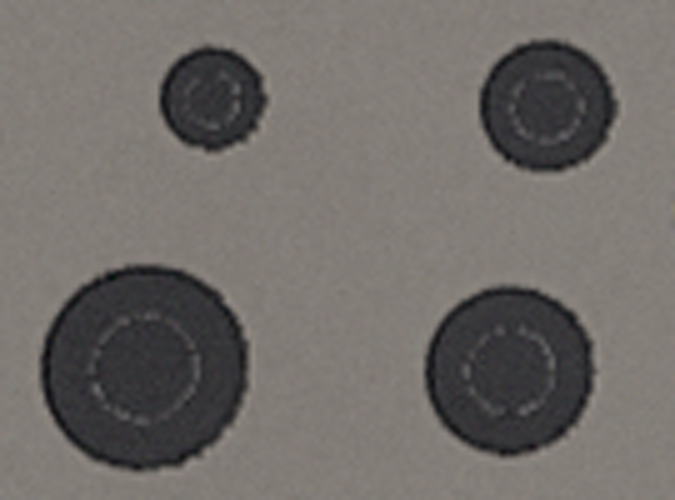

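View pics/c3.png

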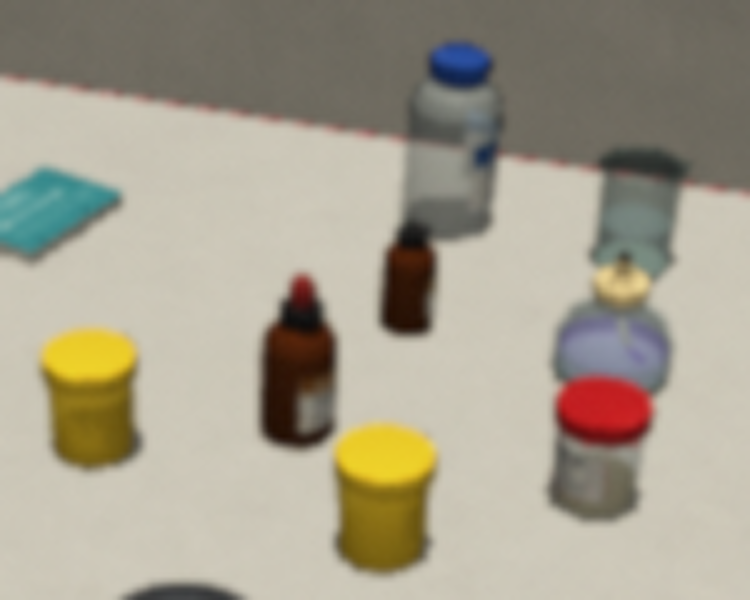

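Choices confirmed: the red lid (236,376), blue cap (735,101), red dropper tip (257,74) and black cap (478,130) in the first crop. Dish centres in the second crop are (145,367), (510,370), (548,106) and (212,99). Next I compute positions, cross-checked with the side view.

```bash
cat > h.py <<'E'
import numpy as np
from cell import bot
def cast(n,uv,z):
    c=bot.calibration(n);V=c['view'];R=V[:3,:3];o=-R.T@V[:3,3]
    d=R.T@np.linalg.solve(c['K'],[uv[0],uv[1],1]);return (o+d*(z-o[2])/d[2])[:2]
def cr(x,y,u0,v0,f=5): return (u0+(x+.5)/f-.5, v0+(y+.5)/f-.5)
E
python3 - <<'E'
from h import *
T={'reag':(735,101,.118),'jar':(236,376,.062),'drop':(257,74,.097),'oil':(478,130,.066),'lamp':(465,349,.08),'lampbody':(451,357,.03),'beakrim':(693,335,.07),'beakbase':(676,337,.01),'yel':(95,212,.062)}
for k,(x,y,z) in T.items(): print(k,cast('top',cr(x,y,255,180),z).round(4))
for k,x,y in(('d1',145,367),('d2',510,370),('d3',548,106),('d4',212,99)): print(k,cast('top',cr(x,y,130,180),.008).round(4))
S={'reag':(461,58,.118),'jar':(604,402,.062),'drop':(302,282,.097),'oil':(412,232,.066),'yel':(386,453,.062),'lamp':(623,262,.08),'beak':(642,165,.07)}
for k,(x,y,z) in S.items(): print('side',k,cast('side',cr(x,y,220,115),z).round(4))
for k,x,y in(('d1',291,340),('d2',319,263),('d3',256,243),('d4',219,303)):print('side',k,cast('side',(x,y),.006).round(4))
from scipy.spatial.transform import Rotation as R
print(R.from_rotvec(bot.state()['ee_rot']).as_matrix().round(3))
E
```

```text
reag [ 0.5758 -0.3623]
jar [ 0.4248 -0.0839]
drop [ 0.5947 -0.0953]
oil [ 0.5674 -0.2247]
lamp [ 0.4392 -0.2134]
lampbody [ 0.4384 -0.2112]
beakrim [ 0.4482 -0.345 ]
beakbase [ 0.452  -0.3472]
yel [ 0.5197 -0.0026]
d1 [0.433  0.3405]
d2 [0.4316 0.1228]
d3 [0.5909 0.102 ]
d4 [0.595  0.3053]
side reag [ 0.5737 -0.3552]
side jar [ 0.4254 -0.0811]
side drop [ 0.593  -0.0888]
side oil [ 0.5658 -0.2182]
side yel [0.5198 0.0011]
side lamp [ 0.4387 -0.1992]
side beak [ 0.4518 -0.3439]
side d1 [0.4311 0.3468]
side d2 [0.4293 0.1279]
side d3 [0.5888 0.1081]
side d4 [0.5937 0.3074]
[[ 0.331 -0.943 -0.   ]
 [-0.943 -0.331  0.002]
 [-0.002 -0.    -1.   ]]
```

Request:
play_rows(grip=[100,100,100,100,100,100,100,100], offset=[[0,0,0],[0,0,0],[0,0,0],[0,0,0],[0,0,0],[0,0,0],[0,0,0],[0,0,0]], rotation=[[0,0,-10],[0,0,-10],[0,0,-10],[0,0,-10],[0,0,-10],[0,0,-10],[0,0,-10],[0,0,0]], grip_force=40)

```text
t: 1.1
position: [0.1816, -0.5155, 0.2267]
ee_rot: [-3.131, -0.043, 0.003]
force: [-0.1, -0.2, -0.3]
gripper_width: 0.0856
```

Request:
play_rows(grip=[100,100,100,100,100,100,100,100,100], offset=[[5,-2,0],[5,-2,0],[5,-2,0],[5,-2,0],[5,-2,0],[5,-2,0],[5,-2,0],[4,-1.5,0],[0,0,0]], rotation=[[0,0,1.6],[0,0,0],[0,0,0],[0,0,0],[0,0,0],[0,0,0],[0,0,0],[0,0,0],[0,0,0]])

```text
t: 2.22
position: [0.5843, -0.3607, 0.2241]
ee_rot: [-3.13, 0.056, 0.007]
force: [0.2, -0.3, 0.2]
gripper_width: 0.0856
```

```bash
cat >> h.py <<'E'
import cv2
from scipy.spatial.transform import Rotation as R
def wproj(p,s):
    c=bot.calibration('wrist');M=np.linalg.inv(c['tool_from_camera'])
    q=R.from_rotvec(s['ee_rot']).as_matrix().T@(np.array(p)-s['position'])
    q=M[:3,:3]@q+M[:3,3];r=np.hypot(q[0],q[1]);th=np.arctan2(r,q[2]);K=c['K']
    return np.array([K[0,2]+K[0,0]*th*q[0]/r,K[1,2]+K[0,0]*th*q[1]/r])
def wcast(uv,z,s):
    from scipy.optimize import fsolve
    return fsolve(lambda a:wproj([a[0],a[1],z],s)-uv,s['position'][:2])
def shot(name,marks=()):
    s=bot.state();im=bot.camera('wrist')[:,:,::-1].copy()
    for p in marks: cv2.drawMarker(im,tuple(int(round(v)) for v in wproj(p,s)),(0,255,0),0,9,1)
    cv2.imwrite(f'pics/{name}.png',im);print(s['t'],s['position'].round(4),R.from_rotvec(s['ee_rot']).as_matrix().round(3).tolist(),s['force'].round(1),s['gripper_width']);return s
E
python3 - <<'E'
from h import *
shot('w1',[(.5758,-.3623,.118),(.5674,-.2247,.066),(.4482,-.345,.07)])
E
```

```text
2.225 [ 0.5843 -0.3607  0.2241] [[0.999, -0.035, -0.004], [-0.035, -0.999, 0.011], [-0.005, -0.011, -1.0]] [ 0.2 -0.3  0.2] 0.08557784144462435
```

View pics/w1.png

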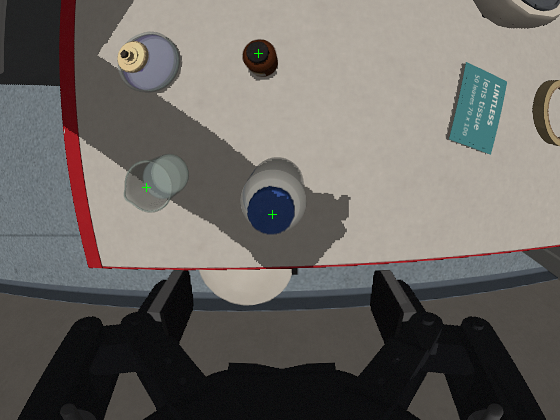

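Wrist view: the reagent cap at (271,211) lies within 3 px of its predicted mark, and the oil cap at (259,53) sits on its mark. So the top-camera positions hold to about 1–2 mm.

```bash
cat >> h.py <<'E'
def go(*t):
    s=bot.state();Q=R.from_rotvec(s['ee_rot']).as_matrix()
    D=np.diag([1.,-1,-1])
    print('pos',s['position'].round(4),'off cm',(100*Q.T@(np.array(t)-s['position'])).round(2),'rot deg',np.degrees(R.from_matrix(Q.T@D).as_rotvec()).round(2),'w',round(s['gripper_width'],4),'f',s['force'].round(1),'t',s['t'])
E
python3 -c "
from h import *
go(.5758,-.361,.2)"
```

```text
pos [ 0.5829 -0.3614  0.2241] off cm [-0.69  0.02  2.42] rot deg [-0.62  0.3  -2.1 ] w 0.0854 f [ 0.9 -1.3 -0.1] t 2.275
```

Request:
play_rows(grip=[100,100,100,100], offset=[[-0.7,0,0.6],[0,0,0.6],[0,0,0.6],[0,0,0]], rotation=[[-0.6,0.3,-2],[0,0,0],[0,0,0],[0,0,0]])

```text
t: 2.78
position: [0.5724, -0.3629, 0.2051]
ee_rot: [-3.141, 0.016, 0.004]
force: [-0.2, -0.3, -0.1]
gripper_width: 0.0851
```

```bash
python3 -c "
from h import *
go(.5758,-.361,.05)"
```

```text
pos [ 0.5724 -0.3629  0.2051] off cm [ 0.38 -0.18 15.51] rot deg [-0.04  0.13 -0.58] w 0.0851 f [-0.2 -0.3 -0.1] t 2.775
```

Request:
play_rows(grip=[100,100,100,100,100,100,100], offset=[[0.15,-0.1,2.5],[0.1,0,2.5],[0.05,0,2.5],[0,0,2.5],[0,0,2.5],[0,0,2.2],[0,0,0]], rotation=[[0,0,-0.5],[0,0,0],[0,0,0],[0,0,0],[0,0,0],[0,0,0],[0,0,0]])

```text
t: 3.65
position: [0.576, -0.3655, 0.0564]
ee_rot: [3.139, -0.012, 0.002]
force: [-1.1, -0.4, -0.0]
gripper_width: 0.0855
```

```bash
python3 -c "
from h import *
go(.5758,-.361,.05)"
```

```text
pos [ 0.576  -0.3655  0.0564] off cm [-0.03 -0.45  0.64] rot deg [ 0.13 -0.08 -0.45] w 0.0855 f [-1.1 -0.4 -0. ] t 3.65
```

Request:
play_rows(grip=[100,100,100,60,60,60,60,60,60], offset=[[0,-0.45,0.6],[0,0,0],[0,0,0],[0,0,0],[0,0,0],[0,0,0],[0,0,0],[0,0,0],[0,0,0]], rotation=[[0,0,-0.4],[0,0,0],[0,0,0],[0,0,0],[0,0,0],[0,0,0],[0,0,0],[0,0,0],[0,0,0]])

```text
t: 4.78
position: [0.5782, -0.3625, 0.0544]
ee_rot: [3.136, -0.001, 0.01]
force: [-0.7, -0.1, 0.3]
gripper_width: 0.0582
```

```bash
python3 -c "
from h import *
go(.5758,-.361,.05)"
```

```text
pos [ 0.5782 -0.3625  0.0544] off cm [-0.24 -0.15  0.44] rot deg [ 0.34 -0.35 -0.05] w 0.0582 f [-0.7 -0.1  0.3] t 4.775
```

Request:
play_rows(grip=[30,30,30,30,30,30,30,30,30], offset=[[0,0,0],[0,0,0],[0,0,-1],[0,0,-2],[0,0,-3],[0,0,-3],[0,0,-3],[0,0,-2],[0,0,0]], rotation=[[0,0,0],[0,0,0],[0,0,0],[0,0,0],[0,0,0],[0,0,0],[0,0,0],[0,0,0],[0,0,0]], grip_force=60)

```text
t: 5.9
position: [0.5766, -0.3611, 0.2]
ee_rot: [3.137, -0.002, 0.007]
force: [-0.7, -0.5, -1.8]
gripper_width: 0.0578
```

```bash
python3 -c "
from h import *
go(.433,.3420,.2)"
```

```text
pos [ 0.5766 -0.3611  0.2   ] off cm [-14.43 -70.3   -0.4 ] rot deg [ 0.27 -0.26 -0.06] w 0.0578 f [-0.7 -0.5 -1.8] t 5.9
```

Request:
play_rows(grip=[30,30,30,30,30,30,30,30,30,30], offset=[[-0.4,-2,0],[-0.8,-4,0],[-1,-5,0],[-1,-5,0],[-1,-5,0],[-1,-5,0],[-1,-5,0],[-1,-5,0],[-1,-5,0],[-1,-5,0]], rotation=[[0,0,0],[0,0,0],[0,0,0],[0,0,0],[0,0,0],[0,0,0],[0,0,0],[0,0,0],[0,0,0],[0,0,0]])

```text
t: 7.15
position: [0.4781, 0.1107, 0.1884]
ee_rot: [3.141, -0.014, -0.008]
force: [0.3, -0.4, -1.4]
gripper_width: 0.0578
```

```bash
python3 -c "
from h import *
go(.433,.3420,.2)"
```

```text
pos [0.4781 0.1107 0.1884] off cm [ -4.72 -23.09  -1.16] rot deg [ 0.04  0.3  -0.51] w 0.0578 f [ 0.3 -0.4 -1.4] t 7.15
```

Request:
play_rows(grip=[30,30,30,30,30,30,30], offset=[[-0.9,-5,0],[-0.9,-5,0],[-0.9,-4,0],[-0.9,-3.5,0],[-0.5,-2,0],[-0.3,-1,0],[0,0,0]], rotation=[[0,0,0],[0,0,0],[0,0,0],[0,0,0],[0,0,0],[0,0,0],[0,0,0]])

```text
t: 8.02
position: [0.4284, 0.3241, 0.1823]
ee_rot: [3.137, -0.005, -0.02]
force: [0.1, -0.9, -1.2]
gripper_width: 0.0574
```

```bash
python3 -c "
from h import *
go(.433,.3415,.0575)"
```

```text
pos [0.4284 0.3241 0.1823] off cm [ 0.61 -1.8  12.46] rot deg [ 0.26  0.72 -0.17] w 0.0574 f [ 0.1 -0.9 -1.2] t 8.025
```

Request:
play_rows(grip=[30,30,30,30,30,30,30], offset=[[0.3,-0.9,1],[0.2,-0.6,2],[0.1,-0.3,2.5],[0,0,2.5],[0,0,2],[0,0,1],[0,0,0]], rotation=[[0.2,0.6,-0.1],[0,0,0],[0,0,0],[0,0,0],[0,0,0],[0,0,0],[0,0,0]])

```text
t: 8.9
position: [0.4371, 0.3389, 0.0658]
ee_rot: [3.14, -0.015, 0.0]
force: [-0.7, 1.2, -1.3]
gripper_width: 0.058
```

```bash
python3 -c "
from h import *
go(.433,.3415,.0575)
shot('w2',[(.433,.3405,.003)])"
```

```text
pos [0.4371 0.3389 0.0658] off cm [-0.42 -0.25  0.83] rot deg [ 0.06 -0.02 -0.53] w 0.058 f [-0.7  1.2 -1.3] t 8.9
8.9 [0.4371 0.3389 0.0658] [[1.0, -0.009, 0.0], [-0.009, -1.0, -0.001], [0.0, 0.001, -1.0]] [-0.7  1.2 -1.3] 0.05799731567663436
```

Request:
play_rows(grip=[30,30,30,30,30], offset=[[-0.4,-0.25,0.2],[0,0,0.2],[0,0,0.2],[0,0,0.1],[0,0,0]], rotation=[[0,0,-0.4],[0,0,0],[0,0,0],[0,0,0],[0,0,0]])

```text
t: 9.57
position: [0.4349, 0.3429, 0.0613]
ee_rot: [-3.14, 0.003, -0.008]
force: [0.5, -0.1, -1.5]
gripper_width: 0.058
```

```bash
python3 -c "
from h import *
go(.433,.3415,.0575)"
```

```text
pos [0.4349 0.3429 0.0613] off cm [-0.19  0.15  0.37] rot deg [-0.1  -0.29 -0.09] w 0.058 f [ 0.5 -0.1 -1.5] t 9.575
```

Lower to contact, then release slowly and lift away.

Request:
play_rows(grip=[30,30,30,30], offset=[[-0.1,0.1,0.25],[0,0,0.25],[0,0,0.2],[0,0,0]], rotation=[[0,0,0],[0,0,0],[0,0,0],[0,0,0]])

```text
t: 10.07
position: [0.434, 0.3425, 0.0579]
ee_rot: [-3.138, 0.002, -0.01]
force: [-0.3, 0.8, -1.8]
gripper_width: 0.0578
```

```bash
python3 -c "
from h import *
go(.433,.3415,.0575)"
```

```text
pos [0.434  0.3425 0.0579] off cm [-0.1   0.1   0.04] rot deg [-0.2  -0.37 -0.08] w 0.0578 f [-0.3  0.8 -1.8] t 10.075
```

Request:
play_rows(grip=[30,30,30], offset=[[0,0,0.2],[0,0,0.2],[0,0,0]], rotation=[[0,0,0],[0,0,0],[0,0,0]])

```text
t: 10.45
position: [0.4342, 0.3433, 0.0577]
ee_rot: [-3.136, 0.001, -0.012]
force: [1.0, 0.3, -1.7]
gripper_width: 0.0578
```

```bash
python3 -c "
from h import *
go(.433,.3415,.0575)"
```

```text
pos [0.4342 0.3433 0.0577] off cm [-0.12  0.18  0.02] rot deg [-0.32 -0.46 -0.05] w 0.0578 f [ 1.   0.3 -1.7] t 10.45
```

Request:
play_rows(grip=[30,30], offset=[[0,0.1,0.4],[0,0,0.2]], rotation=[[-0.3,-0.4,0],[0,0,0]])

```text
t: 10.7
position: [0.4346, 0.3442, 0.0573]
ee_rot: [-3.137, 0.0, -0.004]
force: [-6.2, -5.4, 16.8]
gripper_width: 0.0578
```

```bash
python3 -c "
from h import *
go(.433,.3415,.0575)"
```

```text
pos [0.4346 0.3442 0.0573] off cm [-0.16  0.27 -0.02] rot deg [-0.29 -0.14 -0.01] w 0.0578 f [-6.2 -5.4 16.8] t 10.7
```

Request:
play_rows(grip=[75,85,100,100,100,100,100,100,100], offset=[[0,0,0],[0,0,0],[0,0,0],[0,0,-1],[0,0,-3],[0,0,-4],[0,0,-5],[0,0,-4],[0,0,0]], rotation=[[0,0,0],[0,0,0],[0,0,0],[0,0,0],[0,0,0],[0,0,0],[0,0,0],[0,0,0],[0,0,0]])

```text
t: 11.82
position: [0.4345, 0.3433, 0.2332]
ee_rot: [-3.136, 0.001, -0.003]
force: [0.6, 0.6, -1.4]
gripper_width: 0.0854
```

```bash
python3 - <<'E'
from h import *
go(.4248,-.083,.2)
shot('w3',[(.433,.3405,.121),(.433,.3405,.003),(.595,.3053,.008),(.4316,.1228,.008)])
E
```

```text
pos [0.4345 0.3433 0.2332] off cm [-0.95 42.65  3.1 ] rot deg [-0.29 -0.09 -0.03] w 0.0854 f [ 0.6  0.6 -1.4] t 11.825
11.825 [0.4345 0.3433 0.2332] [[1.0, -0.0, 0.002], [-0.0, -1.0, 0.005], [0.002, -0.005, -1.0]] [ 0.6  0.6 -1.4] 0.08536853954420473
```

View pics/w3.png

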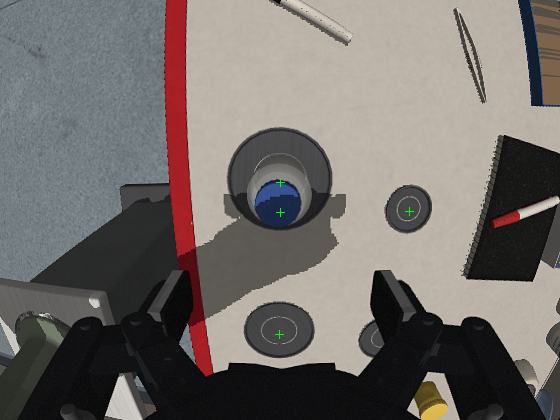

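Reagent bottle stands in dish 1 (cap (278,205), dish outline centre (280,178)), about 3 mm off centre. Next is the jar.

Request:
play_rows(grip=[100,100,100,100,100,100,100,100,100,100], offset=[[0,3,0],[0,6,0],[0,6,0],[0,6,0.5],[0,6,0.5],[-0.3,6,0.5],[-0.3,5,0.5],[-0.2,3,0.5],[0,1,0.5],[0,0,0]], rotation=[[0,0,0],[0,0,0],[0,0,0],[0,0,0],[0,0,0],[0,0,0],[0,0,0],[0,0,0],[0,0,0],[0,0,0]])

```text
t: 13.12
position: [0.418, -0.0881, 0.1875]
ee_rot: [-3.136, -0.002, 0.029]
force: [-0.8, -0.2, -0.5]
gripper_width: 0.0855
```

```bash
python3 - <<'E'
from h import *
go(.4248,-.083,.035)
E
```

```text
pos [ 0.418  -0.0881  0.1875] off cm [ 0.96 -0.43 15.24] rot deg [-0.31  1.05  0.09] w 0.0855 f [-0.8 -0.2 -0.5] t 13.125
```

Request:
play_rows(grip=[100,100,100,100,100,100,100], offset=[[0.4,-0.3,1.5],[0.2,0,2.5],[0.1,0,3],[0,0,2.5],[0,0,1.5],[0,0,1],[0,0,0]], rotation=[[-0.3,1,0],[0,0,0],[0,0,0],[0,0,0],[0,0,0],[0,0,0],[0,0,0]])

```text
t: 14.0
position: [0.4251, -0.0751, 0.0635]
ee_rot: [-3.137, -0.024, 0.002]
force: [0.3, 0.5, 0.2]
gripper_width: 0.0854
```

```bash
python3 - <<'E'
from h import *
go(.4248,-.083,.035)
E
```

```text
pos [ 0.4251 -0.0751  0.0635] off cm [-0.04  0.8   2.85] rot deg [-0.24  0.07  0.89] w 0.0854 f [0.3 0.5 0.2] t 14.0
```

Request:
play_rows(grip=[100,100,100,100], offset=[[0,0.7,0.3],[0,0,1.2],[0,0,1.1],[0,0,0]], rotation=[[-0.2,0,0.8],[0,0,0],[0,0,0],[0,0,0]])

```text
t: 14.5
position: [0.4265, -0.0828, 0.0369]
ee_rot: [3.141, 0.001, 0.002]
force: [-0.7, 0.3, -0.1]
gripper_width: 0.0856
```

```bash
python3 - <<'E'
from h import *
go(.4248,-.083,.035)
E
```

```text
pos [ 0.4265 -0.0828  0.0369] off cm [-0.17  0.02  0.19] rot deg [ 0.03 -0.08  0.05] w 0.0856 f [-0.7  0.3 -0.1] t 14.5
```

Request:
play_rows(grip=[100,100,50,50,50,50,50,50], offset=[[-0.1,0,0.3],[0,0,0],[0,0,0],[0,0,0],[0,0,0],[0,0,0],[0,0,0],[0,0,0]], rotation=[[0,0,0],[0,0,0],[0,0,0],[0,0,0],[0,0,0],[0,0,0],[0,0,0],[0,0,0]], grip_force=40)

```text
t: 15.5
position: [0.4258, -0.083, 0.0343]
ee_rot: [3.141, 0.001, 0.003]
force: [0.2, -0.5, -0.3]
gripper_width: 0.0509
```

```bash
python3 - <<'E'
from h import *
go(.4248,-.083,.035)
E
```

```text
pos [ 0.4258 -0.083   0.0343] off cm [-0.1   0.   -0.07] rot deg [ 0.05 -0.13  0.04] w 0.0509 f [ 0.2 -0.5 -0.3] t 15.5
```

Request:
play_rows(grip=[25,25,25,25,25,25,25,25,25,25], offset=[[0,0,0],[0,0,-1],[0,0,-2],[0,0,-3],[0,-1,-3],[0.1,-3,0],[0.2,-4,0],[0.2,-4,0],[0.1,-4,0],[0,-3,0]], rotation=[[0,0,0],[0,0,0],[0,0,0],[0,0,0],[0,0,0],[0,0,0],[0,0,0],[0,0,0],[0,0,0],[0,0,0]])

```text
t: 16.75
position: [0.4341, 0.1106, 0.1331]
ee_rot: [3.14, -0.008, 0.014]
force: [0.5, 0.9, -0.7]
gripper_width: 0.0507
```

```bash
python3 - <<'E'
from h import *
go(.4316,.124,.038)
E
```

```text
pos [0.4341 0.1106 0.1331] off cm [-0.34 -1.35  9.5 ] rot deg [ 0.06 -0.51 -0.3 ] w 0.0507 f [ 0.5  0.9 -0.7] t 16.75
```

Request:
play_rows(grip=[25,25,25,25,25,25,25], offset=[[-0.2,-0.8,0],[0,-0.2,1],[0,0,2],[0,0,2],[0,0,2],[0,0,1],[0,0,0]], rotation=[[0,-0.4,0],[0,0,0],[0,0,0],[0,0,0],[0,0,0],[0,0,0],[0,0,0]])

```text
t: 17.62
position: [0.4321, 0.1174, 0.0502]
ee_rot: [3.138, -0.013, 0.003]
force: [0.4, -0.2, -0.1]
gripper_width: 0.0512
```

```bash
python3 - <<'E'
from h import *
go(.4316,.124,.0375)
E
```

```text
pos [0.4321 0.1174 0.0502] off cm [-0.06 -0.66  1.27] rot deg [ 0.2  -0.1  -0.48] w 0.0512 f [ 0.4 -0.2 -0.1] t 17.625
```

Request:
play_rows(grip=[25,25,25,25,25], offset=[[0,-0.6,0],[0,0,0.3],[0,0,0.5],[0,0,0.3],[0,0,0]], rotation=[[0,0,-0.4],[0,0,0],[0,0,0],[0,0,0],[0,0,0]])

```text
t: 18.25
position: [0.4338, 0.1238, 0.04]
ee_rot: [3.138, -0.002, 0.008]
force: [-0.3, 1.0, -0.1]
gripper_width: 0.0511
```

```bash
python3 - <<'E'
from h import *
go(.4316,.124,.0375)
E
```

```text
pos [0.4338 0.1238 0.04  ] off cm [-0.22 -0.02  0.25] rot deg [ 0.18 -0.29 -0.06] w 0.0511 f [-0.3  1.  -0.1] t 18.25
```

Request:
play_rows(grip=[25,25], offset=[[-0.2,0,0.35],[0,0,0]], rotation=[[0,0,0],[0,0,0]])

```text
t: 18.5
position: [0.4326, 0.1238, 0.0372]
ee_rot: [3.138, -0.002, 0.011]
force: [-1.0, -0.2, 2.1]
gripper_width: 0.0512
```

```bash
python3 - <<'E'
from h import *
go(.4316,.124,.0375)
E
```

```text
pos [0.4326 0.1238 0.0372] off cm [-0.1  -0.02 -0.03] rot deg [ 0.18 -0.41 -0.06] w 0.0512 f [-1.  -0.2  2.1] t 18.5
```

Request:
play_rows(grip=[70,80,100,100,100,100,100,100,100,100], offset=[[0,0,0],[0,0,0],[0,0,0],[0,0,-1],[0,0,-3],[0,0,-5],[0,0,-5],[2,3,0],[4,5,0],[4,5,0]], rotation=[[0,0,0],[0,0,0],[0,0,0],[0,0,0],[0,0,0],[0,0,0],[0,0,0],[0,0,0],[0,0,0],[0,0,0]])

```text
t: 19.75
position: [0.5296, -0.0029, 0.1873]
ee_rot: [3.139, 0.011, 0.015]
force: [1.8, 0.8, 0.2]
gripper_width: 0.0853
```

```bash
python3 - <<'E'
from h import *
go(.5947,-.094,.17)
E
```

```text
pos [ 0.5296 -0.0029  0.1873] off cm [6.43 9.15 1.82] rot deg [ 0.16 -0.54  0.4 ] w 0.0853 f [1.8 0.8 0.2] t 19.75
```

Request:
play_rows(grip=[100,100,100,100], offset=[[3,4,0],[2,2.5,0],[1,1,0.5],[0,0,0]], rotation=[[0,0,0],[0,0,0],[0,0,0],[0,0,0]])

```text
t: 20.25
position: [0.5934, -0.0833, 0.1847]
ee_rot: [3.139, 0.003, 0.018]
force: [-1.0, -0.5, 0.3]
gripper_width: 0.0853
```

```bash
python3 - <<'E'
from h import *
go(.5947,-.094,.029)
shot('w4',[(.5947,-.0953,.097),(.5674,-.2247,.066)])
E
```

```text
pos [ 0.5934 -0.0833  0.1847] off cm [-0.06  1.03 15.57] rot deg [ 0.17 -0.67  0.13] w 0.0853 f [-1.  -0.5  0.3] t 20.25
20.25 [ 0.5934 -0.0833  0.1847] [[1.0, 0.002, 0.012], [0.002, -1.0, -0.003], [0.012, 0.003, -1.0]] [-1.  -0.5  0.3] 0.08534973773196025
```

View pics/w4.png

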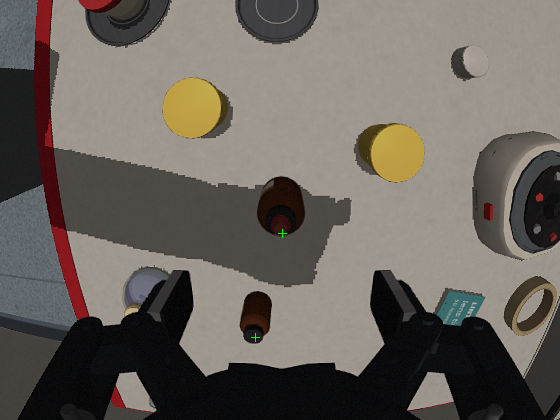

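The dropper tip at about (283,230) matches its mark at (282,233), and the oil cap matches too. The jar is in dish 2 at the upper left. Descending.

Request:
play_rows(grip=[100,100,100,100,100,100,100,100], offset=[[0,0.9,0],[0,0,1.5],[0,0,3],[0,0,3],[0,0,3],[0,0,2],[0,0,1],[0,0,0]], rotation=[[0.1,-0.6,0.1],[0,0,0],[0,0,0],[0,0,0],[0,0,0],[0,0,0],[0,0,0],[0,0,0]])

```text
t: 21.3
position: [0.5881, -0.0859, 0.0428]
ee_rot: [-3.14, -0.012, 0.006]
force: [0.3, 0.7, -0.4]
gripper_width: 0.0855
```

```bash
python3 - <<'E'
from h import *
go(.5947,-.094,.029)
E
```

```text
pos [ 0.5881 -0.0859  0.0428] off cm [0.66 0.81 1.38] rot deg [-0.08  0.21  0.45] w 0.0855 f [ 0.3  0.7 -0.4] t 21.3
```

Request:
play_rows(grip=[100,100,100,100], offset=[[0.5,0.7,0],[0,0,0.7],[0,0,0.6],[0,0,0]], rotation=[[0,0.2,0.4],[0,0,0],[0,0,0],[0,0,0]])

```text
t: 21.8
position: [0.5954, -0.0939, 0.0312]
ee_rot: [-3.141, -0.001, -0.007]
force: [-0.1, 0.1, 0.3]
gripper_width: 0.0855
```

```bash
python3 - <<'E'
from h import *
go(.5947,-.094,.029)
E
```

```text
pos [ 0.5954 -0.0939  0.0312] off cm [-0.07  0.01  0.22] rot deg [-0.01 -0.24  0.02] w 0.0855 f [-0.1  0.1  0.3] t 21.8
```

Request:
play_rows(grip=[100,100,35,35,35,35,35,35,35], offset=[[0,0,0.25],[0,0,0],[0,0,0],[0,0,0],[0,0,0],[0,0,0],[0,0,0],[0,0,0],[0,0,0]], rotation=[[0,0,0],[0,0,0],[0,0,0],[0,0,0],[0,0,0],[0,0,0],[0,0,0],[0,0,0],[0,0,0]])

```text
t: 22.92
position: [0.5956, -0.0938, 0.0291]
ee_rot: [-3.142, -0.001, -0.007]
force: [-0.5, -0.2, 0.2]
gripper_width: 0.0407
```

```bash
python3 - <<'E'
from h import *
go(.5909,.103,.2)
E
```

```text
pos [ 0.5956 -0.0938  0.0291] off cm [ -0.37 -19.68 -17.09] rot deg [-0.   -0.27  0.03] w 0.0407 f [-0.5 -0.2  0.2] t 22.925
```

Request:
play_rows(grip=[15,15,15,15,15,15,15,15,15,15], offset=[[0,0,0],[0,0,-1],[0,0,-2],[0,0,-3],[0,0,-3],[0,-2,0],[0,-4,0],[0,-4,0],[-0.1,-4,0],[-0.1,-3,0]], rotation=[[0,0,0],[0,0,0],[0,0,0],[0,0,0],[0,0,0],[0,0,0],[0,0,0],[0,0,0],[0,0,0],[0,0,0]], grip_force=45)

```text
t: 24.18
position: [0.5904, 0.0834, 0.1201]
ee_rot: [-3.139, 0.004, -0.001]
force: [0.6, -0.4, -0.1]
gripper_width: 0.0402
```

```bash
python3 - <<'E'
from h import *
go(.5909,.103,.0322)
E
```

```text
pos [0.5904 0.0834 0.1201] off cm [ 0.04 -1.94  8.79] rot deg [-0.14 -0.03 -0.14] w 0.0402 f [ 0.6 -0.4 -0.1] t 24.175
```

Request:
play_rows(grip=[15,15,15,15,15,15,15], offset=[[0,-1.4,0],[0,-0.6,0.5],[0,0,2],[0,0,2],[0,0,2],[0,0,1],[0,0,0]], rotation=[[0,0,0],[0,0,0],[0,0,0],[0,0,0],[0,0,0],[0,0,0],[0,0,0]])

```text
t: 25.05
position: [0.5877, 0.1042, 0.039]
ee_rot: [-3.141, 0.004, 0.006]
force: [0.7, 0.6, -0.6]
gripper_width: 0.0401
```

```bash
python3 - <<'E'
from h import *
go(.5909,.103,.0322)
E
```

```text
pos [0.5877 0.1042 0.039 ] off cm [0.32 0.12 0.68] rot deg [-0.04  0.24 -0.15] w 0.0401 f [ 0.7  0.6 -0.6] t 25.05
```

Request:
play_rows(grip=[15,15,15,15], offset=[[0.25,0.1,0.2],[0,0,0.4],[0,0,0.2],[0,0,0]], rotation=[[0,0.2,0],[0,0,0],[0,0,0],[0,0,0]])

```text
t: 25.55
position: [0.592, 0.1028, 0.0324]
ee_rot: [-3.141, 0.005, -0.005]
force: [0.6, 0.4, -1.7]
gripper_width: 0.0404
```

```bash
python3 - <<'E'
from h import *
go(.5909,.103,.0322)
E
```

```text
pos [0.592  0.1028 0.0324] off cm [-0.11 -0.02  0.02] rot deg [-0.05 -0.17 -0.19] w 0.0404 f [ 0.6  0.4 -1.7] t 25.55
```

Request:
play_rows(grip=[15,15], offset=[[0,0,0.35],[0,0,0.2]], rotation=[[0,0,0],[0,0,0]])

```text
t: 25.8
position: [0.5923, 0.1027, 0.032]
ee_rot: [-3.141, 0.005, -0.008]
force: [-5.4, -1.3, 10.0]
gripper_width: 0.0403
```

```bash
python3 - <<'E'
from h import *
go(.5909,.103,.0322)
E
```

```text
pos [0.5923 0.1027 0.032 ] off cm [-0.14 -0.03 -0.02] rot deg [-0.01 -0.28 -0.17] w 0.0403 f [-5.4 -1.3 10. ] t 25.8
```

Request:
play_rows(grip=[60,75,100,100,100,100,100,100,100,100], offset=[[0,0,0],[0,0,0],[0,0,0],[0,0,-1],[0,0,-3],[0,0,-5],[0,0,-5],[0,3,0],[-0.4,6,0],[-0.4,6,0]], rotation=[[0,0,0],[0,0,0],[0,0,0],[0,0,0],[0,0,0],[0,0,0],[0,0,0],[0,0,0],[0,0,0],[0,0,0]])

```text
t: 27.05
position: [0.5853, -0.0466, 0.1808]
ee_rot: [3.141, 0.01, 0.016]
force: [0.3, -0.6, 0.1]
gripper_width: 0.0854
```

Request:
play_rows(grip=[100,100,100,100,100], offset=[[-0.4,6,0],[-0.4,5,0],[-0.4,3,0],[-0.4,1.5,0],[0,0,0]], rotation=[[0,0,0],[0,0,0],[0,0,0],[0,0,0],[0,0,0]])

```text
t: 27.68
position: [0.5693, -0.2106, 0.1836]
ee_rot: [3.14, 0.001, 0.022]
force: [0.3, -0.1, 0.7]
gripper_width: 0.0852
```

```bash
python3 - <<'E'
from h import *
go(.5674,-.2235,.010)
E
```

```text
pos [ 0.5693 -0.2106  0.1836] off cm [-0.43  1.27 17.36] rot deg [ 0.08 -0.79  0.03] w 0.0852 f [ 0.3 -0.1  0.7] t 27.675
```

Request:
play_rows(grip=[100,100,100,100,100,100,100,100], offset=[[0,0.9,0],[0,0.3,1.5],[0,0,3],[0,0,3],[0,0,3],[0,0,2.5],[0,0,1],[0,0,0]], rotation=[[0,-0.7,0],[0,0,0],[0,0,0],[0,0,0],[0,0,0],[0,0,0],[0,0,0],[0,0,0]])

```text
t: 28.68
position: [0.5698, -0.2151, 0.0347]
ee_rot: [-3.139, -0.018, 0.004]
force: [0.7, 0.0, -0.2]
gripper_width: 0.0856
```

```bash
python3 - <<'E'
from h import *
go(.5674,-.2235,.012)
E
```

```text
pos [ 0.5698 -0.2151  0.0347] off cm [-0.24  0.84  2.27] rot deg [-0.13  0.14  0.66] w 0.0856 f [ 0.7  0.  -0.2] t 28.675
```

Request:
play_rows(grip=[100,100,100,100,100], offset=[[-0.2,0.75,0],[0,0,0.9],[0,0,0.9],[0,0,0.3],[0,0,0]], rotation=[[0,0,0.6],[0,0,0],[0,0,0],[0,0,0],[0,0,0]])

```text
t: 29.3
position: [0.5696, -0.2242, 0.0148]
ee_rot: [-3.142, -0.0, -0.003]
force: [-0.1, -0.2, -0.5]
gripper_width: 0.0852
```

```bash
python3 - <<'E'
from h import *
go(.5674,-.2235,.012)
E
```

```text
pos [ 0.5696 -0.2242  0.0148] off cm [-0.22 -0.07  0.28] rot deg [-0.   -0.09  0.01] w 0.0852 f [-0.1 -0.2 -0.5] t 29.3
```

Request:
play_rows(grip=[100,25,25,25,25,25,25,25,25], offset=[[-0.2,0,0],[0,0,0],[0,0,0],[0,0,0],[0,0,0],[0,0,0],[0,0,0],[0,0,0],[0,0,0]], rotation=[[0,0,0],[0,0,0],[0,0,0],[0,0,0],[0,0,0],[0,0,0],[0,0,0],[0,0,0],[0,0,0]], grip_force=35)

```text
t: 30.42
position: [0.5679, -0.2243, 0.0155]
ee_rot: [3.141, 0.001, 0.004]
force: [0.1, 0.8, 0.5]
gripper_width: 0.0316
```

```bash
python3 - <<'E'
from h import *
go(.595,.3065,.2)
E
```

```text
pos [ 0.5679 -0.2243  0.0155] off cm [  2.78 -53.07 -18.47] rot deg [ 0.03 -0.15  0.02] w 0.0316 f [0.1 0.8 0.5] t 30.425
```

Request:
play_rows(grip=[10,10,10,10,10,10,10,10,10,10], offset=[[0,0,0],[0,0,-1],[0,0,-2.5],[0,0,-4],[0,0,-4],[0,0,-4],[0,0,-2.5],[0,-1,0],[0.2,-3,0],[0.2,-4.5,0]], rotation=[[0,0,0],[0,0,0],[0,0,0],[0,0,0],[0,0,0],[0,0,0],[0,0,0],[0,0,0],[0,0,0],[0,0,0]])

```text
t: 31.68
position: [0.5703, -0.1382, 0.2024]
ee_rot: [-3.141, 0.007, -0.004]
force: [0.9, 0.3, -0.4]
gripper_width: 0.0319
```

```bash
python3 - <<'E'
from h import *
go(.595,.3065,.2)
E
```

```text
pos [ 0.5703 -0.1382  0.2024] off cm [  2.26 -44.49   0.25] rot deg [-0.01 -0.13 -0.27] w 0.0319 f [ 0.9  0.3 -0.4] t 31.675
```

Request:
play_rows(grip=[10,10,10,10,10,10,10,10,10,10], offset=[[0.2,-5,0],[0.2,-5,0],[0.2,-5,-0.2],[0.2,-5,-0.2],[0.2,-5,-0.2],[0.3,-5,0],[0.3,-5,0],[0.3,-4,0],[0.3,-2,0],[0,-1,0]], rotation=[[0,0,0],[0,0,0],[0,0,0],[0,0,0],[0,0,0],[0,0,0],[0,0,0],[0,0,0],[0,0,0],[0,0,0]])

```text
t: 32.92
position: [0.5816, 0.3019, 0.1945]
ee_rot: [3.141, 0.002, -0.029]
force: [0.6, -1.1, -0.8]
gripper_width: 0.0318
```

```bash
python3 - <<'E'
from h import *
go(.595,.3065,.0185)
E
```

```text
pos [0.5816 0.3019 0.1945] off cm [ 1.67 -0.46 17.57] rot deg [0.01 1.07 0.06] w 0.0318 f [ 0.6 -1.1 -0.8] t 32.925
```

Request:
play_rows(grip=[10,10,10,10,10,10,10,10,10], offset=[[0.8,-0.2,0],[0.3,0,1],[0.1,0,2.5],[0,0,3],[0,0,3],[0,0,3],[0,0,2],[0,0,1],[0,0,0]], rotation=[[0,1,0],[0,0,0],[0,0,0],[0,0,0],[0,0,0],[0,0,0],[0,0,0],[0,0,0],[0,0,0]])

```text
t: 34.05
position: [0.5967, 0.2919, 0.0316]
ee_rot: [3.138, -0.022, -0.001]
force: [-0.8, 0.1, -0.4]
gripper_width: 0.0321
```

```bash
python3 - <<'E'
from h import *
go(.595,.3065,.0185)
E
```

```text
pos [0.5967 0.2919 0.0316] off cm [-0.19 -1.46  1.31] rot deg [ 0.23  0.05 -0.79] w 0.0321 f [-0.8  0.1 -0.4] t 34.05
```

Request:
play_rows(grip=[10,10,10], offset=[[-0.1,-1,-0.1],[0,-0.3,0],[0,0,0]], rotation=[[0.2,0,-0.7],[0,0,0],[0,0,0]])

```text
t: 34.42
position: [0.5977, 0.3064, 0.0353]
ee_rot: [-3.14, 0.001, -0.005]
force: [-0.1, -0.4, -0.5]
gripper_width: 0.0317
```

```bash
python3 - <<'E'
from h import *
go(.595,.3065,.0185)
E
```

```text
pos [0.5977 0.3064 0.0353] off cm [-0.28 -0.01  1.68] rot deg [-0.08 -0.19 -0.05] w 0.0317 f [-0.1 -0.4 -0.5] t 34.425
```

Request:
play_rows(grip=[10,10,10,10], offset=[[-0.2,0,0.6],[0,0,0.6],[0,0,0.3],[0,0,0]], rotation=[[0,0,0],[0,0,0],[0,0,0],[0,0,0]])

```text
t: 34.92
position: [0.5955, 0.3066, 0.0195]
ee_rot: [-3.14, 0.001, -0.006]
force: [0.5, 0.2, -0.1]
gripper_width: 0.0321
```

```bash
python3 - <<'E'
from h import *
go(.595,.3065,.0185)
E
```

```text
pos [0.5955 0.3066 0.0195] off cm [-0.05  0.01  0.1 ] rot deg [-0.08 -0.2  -0.03] w 0.0321 f [ 0.5  0.2 -0.1] t 34.925
```

Request:
play_rows(grip=[10,10], offset=[[0,0,0.35],[0,0,0]], rotation=[[0,0,0],[0,0,0]])

```text
t: 35.17
position: [0.5964, 0.307, 0.0192]
ee_rot: [-3.139, 0.001, -0.009]
force: [0.3, 0.2, -0.6]
gripper_width: 0.0322
```

```bash
python3 - <<'E'
from h import *
go(.595,.3065,.0185)
E
```

```text
pos [0.5964 0.307  0.0192] off cm [-0.14  0.05  0.07] rot deg [-0.14 -0.32 -0.03] w 0.0322 f [ 0.3  0.2 -0.6] t 35.175
```

Request:
play_rows(grip=[10,10], offset=[[0,0,0.5],[0,0,0]], rotation=[[0,0,0],[0,0,0]])

```text
t: 35.42
position: [0.5975, 0.3075, 0.0194]
ee_rot: [-3.138, 0.0, -0.014]
force: [0.0, 0.3, -0.3]
gripper_width: 0.0317
```

```bash
python3 - <<'E'
from h import *
go(.595,.3065,.0185)
E
```

```text
pos [0.5975 0.3075 0.0194] off cm [-0.25  0.1   0.08] rot deg [-0.22 -0.51 -0.02] w 0.0317 f [ 0.   0.3 -0.3] t 35.425
```

Two 0.35–0.5 cm steps changed z by nothing, so the bottle rests on the floor. The zero-offset row re-targets the measured pose, which relaxes the force reading. Releasing.

Request:
play_rows(grip=[50,60,80,80,100,100,100,100,100], offset=[[0,0,0],[0,0,0],[0,0,0],[0,0,-1],[0,0,-3],[0,0,-5],[0,0,-5],[0,0,-4],[0,0,0]], rotation=[[0,0,0],[0,0,0],[0,0,0],[0,0,0],[0,0,0],[0,0,0],[0,0,0],[0,0,0],[0,0,0]])

```text
t: 36.55
position: [0.5955, 0.3065, 0.2049]
ee_rot: [-3.139, 0.001, -0.011]
force: [0.2, -0.0, 0.2]
gripper_width: 0.0857
```

Request:
play_rows(grip=[100,100,100,100,100,100,100,100], offset=[[0,3,-2],[-1,6,0],[-1,6,0],[-1,6,0],[-1,6,0],[-2,5,0],[-2,3,0],[0,0,0]], rotation=[[0,0,0],[0,0,0],[0,0,0],[0,0,0],[0,0,0],[0,0,0],[0,0,0],[0,0,0]])

```text
t: 37.55
position: [0.5107, -0.0532, 0.2194]
ee_rot: [-3.139, -0.002, -0.004]
force: [-0.1, -0.6, -0.3]
gripper_width: 0.0852
```

```bash
python3 - <<'E'
from h import *
s=bot.state();print(s['t'],s['position'],s['force'])
t=bot.camera('top')[:,:,::-1];cv2.imwrite('pics/top1.png',t)
cv2.imwrite('pics/d1.png',cv2.resize(t[175:285,125:285],None,fx=5,fy=5,interpolation=cv2.INTER_CUBIC))
sd=bot.camera('side')[:,:,::-1];cv2.imwrite('pics/side1.png',sd)
E
```

```text
37.55 [ 0.51072478 -0.05322419  0.21942555] [-0.14137122 -0.58662783 -0.29351297]
```

View pics/d1.png

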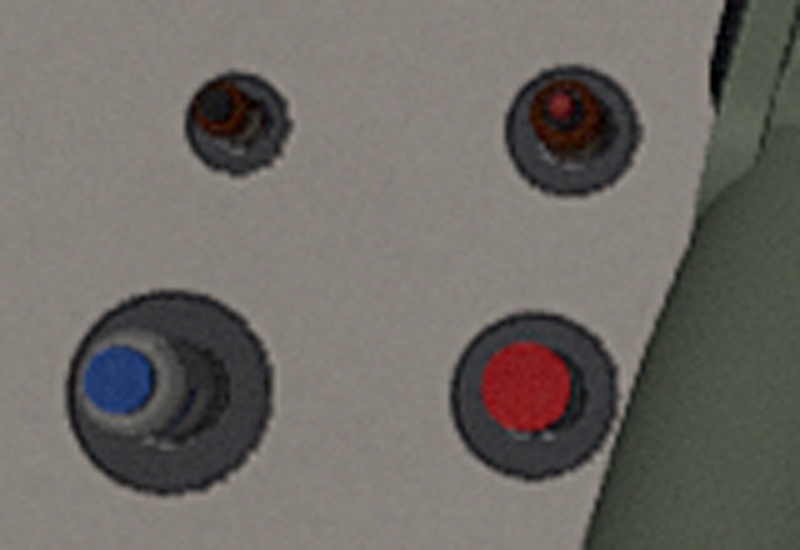

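View pics/side1.png

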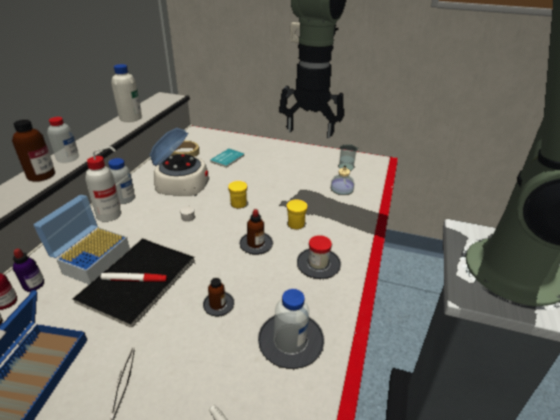

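```bash
python3 - <<'E'
from h import *
for k,x,y,z,d in(('reag',119,380,.121,(.433,.3405)),('jar',527,387,.065,(.4316,.1228)),('drop',562,104,.1,(.5909,.102)),('oil',214,104,.069,(.595,.3053))):
    p=cast('top',cr(x,y,125,175),z);print(k,(1000*(p-d)).round(1))
a=cv2.imread('pics/side0.png');b=cv2.imread('pics/side1.png')
for n,(u0,v0,u1,v1) in {'lamp':(328,164,358,195),'beaker':(337,144,360,168)}.items(): print(n,cv2.absdiff(a,b)[v0:v1,u0:u1].mean())
E
```

```text
reag [-1.3  3.3]
jar [ 0.7 -0.5]
drop [ 0.2 -0.6]
oil [1.4 1.4]
lamp 9.644086021505377
beaker 2.9347826086956523
```

```bash
python3 - <<'E'
from h import *
a=cv2.imread('pics/side0.png');b=cv2.imread('pics/side1.png')
for n,(u0,v0,u1,v1) in {'lamp':(333,162,355,186),'beaker':(337,144,358,166)}.items():
    r=cv2.matchTemplate(b[v0-12:v1+12,u0-12:u1+12],a[v0:v1,u0:u1],cv2.TM_CCOEFF_NORMED);_,m,_,l=cv2.minMaxLoc(r);print(n,m,l[0]-12,l[1]-12)
print(bot.job_done())
E
```

```text
lamp 0.9997187852859497 0 0
beaker 0.9997717142105103 0 0
the job is handed in; nothing more can be done
None
```

All four closed containers are standing upright in their dishes and the job is handed in, at about 38 s of the 102 s allowed. The reagent bottle is in dish 1, the specimen jar in dish 2, the dropping bottle in dish 3 and the oil bottle in dish 4.

- **Centring:** in the final top view each container was close to its dish centre, well inside the 15 mm limit. The estimates were 3.5 mm for the reagent bottle, 0.9 mm for the jar, 0.6 mm for the dropping bottle and 2.0 mm for the oil bottle.
- **Beaker and spirit lamp:** matching the side-camera pictures from before and after showed no shift (0 px) for either. A first plain picture difference was higher for the lamp (9.6, against 2.9 for the beaker). I put that down to the jar, which had partly hidden the lamp and had been moved away.
- **Released:** the gripper was open and raised clear of everything when I handed in.
- **Disagreement:** the side camera read y a few millimetres higher than the top camera, usually about 5 mm. The wrist camera agreed with the top camera, so I used the top camera's positions.

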